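Click a snap-fit storage box lid shut, section by section

TASK

The snap-fit lid of the storage box is on but its rim is still up on all four sides. Press down round the rim until all four sections have clicked fully shut. Only press: leave the box standing flat about where it is, do not pick anything up, and do not disturb the things around it.

Things in the scene. Friction and masses are not known exactly. Their poses are not given: they have to be found in the camera images.
- box: Closed white plastic storage box with a pale grey-blue snap-fit lid, loose, 0.7 to 1 kg, 168 mm along its x, 216 mm along its y, lid top 70 mm up. Origin: centre of the underside; z up, x away from the robot at yaw 0 (yaw within 0.6 rad). Lid: flat fixed 100 x 148 mm panel, fixed 34 mm square corners and, between them, one hinged rim section on each side.
- rim_near (a joint): Angle of the lid's rim section on the near long side (box -x), hinged on the edge of the middle panel, 34 mm in from the lid's outer edge. 0 = raised (outer edge about 9 mm too high), 0.26 rad = fully down, level with the panel. Over-centre snap: near the outer edge it takes about 8 N downwards, clicks down by itself once past half way (outer edge about 5 mm lower), meets a firm stop at 0.26 and stays there.
- rim_near_press (a point): Point on the top face of that section, mid-length, 10 mm in from its outer edge (the section is 145 mm long, 34 mm wide, 4 mm thick); moves with it: 76 mm above the bench when raised, 70 mm when shut. y lies along the section; x points level outwards from the box when raised, and 0.26 rad below level when shut.
- rim_left (a joint): Angle of the lid's rim section on the left short side (box +y), hinged on the edge of the middle panel, 34 mm in from the lid's outer edge. 0 = raised (outer edge about 9 mm too high), 0.26 rad = fully down, level with the panel. Over-centre snap: near the outer edge it takes about 8 N downwards, clicks down by itself once past half way (outer edge about 5 mm lower), meets a firm stop at 0.26 and stays there.
- rim_left_press (a point): Point on the top face of that section, mid-length, 10 mm in from its outer edge (the section is 97 mm long, 34 mm wide, 4 mm thick); moves with it: 76 mm above the bench when raised, 70 mm when shut. y lies along the section; x points level outwards from the box when raised, and 0.26 rad below level when shut.
- rim_far (a joint): Angle of the lid's rim section on the far long side (box +x), hinged on the edge of the middle panel, 34 mm in from the lid's outer edge. 0 = raised (outer edge about 9 mm too high), 0.26 rad = fully down, level with the panel. Over-centre snap: near the outer edge it takes about 8 N downwards, clicks down by itself once past half way (outer edge about 5 mm lower), meets a firm stop at 0.26 and stays there.
- rim_far_press (a point): Point on the top face of that section, mid-length, 10 mm in from its outer edge (the section is 145 mm long, 34 mm wide, 4 mm thick); moves with it: 76 mm above the bench when raised, 70 mm when shut. y lies along the section; x points level outwards from the box when raised, and 0.26 rad below level when shut.
- rim_right (a joint): Angle of the lid's rim section on the right short side (box -y), hinged on the edge of the middle panel, 34 mm in from the lid's outer edge. 0 = raised (outer edge about 9 mm too high), 0.26 rad = fully down, level with the panel. Over-centre snap: near the outer edge it takes about 8 N downwards, clicks down by itself once past half way (outer edge about 5 mm lower), meets a firm stop at 0.26 and stays there.
- rim_right_press (a point): Point on the top face of that section, mid-length, 10 mm in from its outer edge (the section is 97 mm long, 34 mm wide, 4 mm thick); moves with it: 76 mm above the bench when raised, 70 mm when shut. y lies along the section; x points level outwards from the box when raised, and 0.26 rad below level when shut.
- tape: Bystander: roll of kraft tape lying flat, 100 mm across, 48 mm high, loose. Origin: centre of the underside.
- marker_cup: Bystander: white ceramic cup 74 mm across, 85 mm high, holding fluorescent markers that reach 123 mm; loose, markers and cup are one body. Origin: centre of the underside.
- clamp: Bystander: stainless steel screw clamp lying flat, about 130 x 80 mm, 14 mm high, loose. Origin: near its middle, on the bench.
- block: Bystander: bare wooden block 85 x 45 x 40 mm high, loose. Origin: centre of the underside.

How it is judged:
By the outcome, as a careful person would: the job done as asked, in the order asked, and still so for the second after the job is handed in, with the robot touching nothing.
It also fails if it takes over 48 s, if anything falls off the work surface, if the arm or the gripper's body presses on something with over 40 N, if the wrist force passes 120 N, or if a joint passes its speed limit or range.

ROBOT

A 6-joint arm with a two-finger parallel gripper is mounted at the origin on the work surface. World frame = base frame: x ahead of the robot, y to its left, z up, the work surface at z = 0. Lengths are in m, angles in rad, forces in N, time in s.
With the tool pointing down it reaches from about 0.275 to 0.975 m from the base axis. Payload 8.4 kg.
Tool frame: the origin (TCP) lies at the very end of the fingers, on their centre line; the grasp point (between the pads) lies 19 mm behind it; x points along the fingers, z is the direction in which the jaws open and shut, and the axes are right-handed (so a half turn about x gives the same grasp; the last joint's range is limited). The gripper opens to 92 mm and grips with 3 to 60 N. Pads are 20 mm wide; open, the fingers measure 128 mm over their backs; the gripper's body (75 mm by 189 mm) begins 69 mm behind the grasp point.
Start: joints at [1.203, 0.353, 1.633, -0, 1.155, -0.002], TCP at [0.224, 0.584, 0.215] pointing down, gripper open.
Joint ranges: [-2.63, 2.63], [-0.92, 2.1], [0.06, 2.66], [-1.3, 4.44], [0, 2.69], [-3.02, 3.02]. Speed limits (rad/s): [2.22, 2.22, 2.79, 3.14, 3.14, 3.14].

INTERFACE

Orientations are given as a rotation vector (axis times angle).
In Python, from rig import monitor, camera, workorder gives the robot as it stands. The module is installed in compiled form; this text tells all that it offers.
- The arm moves only by the tool servo_tool, never from a script. Its arguments are lists of equal length, an entry for each row: "offset": the shift along the tool's x, y, z in m, a list of three; "spin": the turn about the tool's x in degrees; "hand": the opening, from 0 (shut) to 1 (fully open). A call has 1 to 10 rows; each row is the pose to reach, as a shift and turn from the pose commanded when the call began, along the tool's axes at that moment; what a row does not reach only later rows make up. A row lasts 1/8 s, in which the tool goes at most 62.5 mm and 10.7 degrees, less where a joint would pass 70% of its speed; a pose out of reach is approached as far as the arm can. A call with a gripper value outside its range is refused whole. The fingers move at their own pace and stop on an object; "squeeze" is the grip in N (left out, the last holds). Time passes only in rows, so rows that repeat a pose let the fingers close. It gives the time, the measured TCP pose, the force and the opening at its end, in the units of the state.
- monitor.observe(): the state, without advancing time (a new reading comes with each control period).
- camera(name): name is "scene" or "top" or "wrist"; returns a dict with "image" (480x640x3 uint8, red, green, blue), "K" (3x3 intrinsics, pixels), "k1" (the pictures are not rectified: a ray, as slopes to the right and down, at radius r is drawn at 1 + k1 r^2 times it, then the intrinsics apply), "R" (3x3) and "t" (3): a world point X has camera coordinates R X + t. Camera axes: x right, y down, z forward; pixel columns grow to the right and rows downward; lengths in m; the calibration is good to about 2 mm. A picture is of the moment at which its call begins. There is no depth.
- workorder.sign_off(): hands the job in, once; it reports no verdict.
The state is a dict: "t": time; "joint_pos": joint angles; "dq": joint speeds; "joint_efforts": joint torques, N m; "tcp_pos": TCP position; "tool_rot": TCP orientation; "force": force on the tool from outside, world axes, zero at the start; "moment": the same for the moment, N m; "opening": finger opening in m.
Only numpy, scipy, OpenCV 4.12 (cv2) and the standard library are available. Lean on these libraries where they do the work, as an engineer would, in place of code of your own. Each camera call takes 0.05 s, during which the arm holds its last target.

## Working session

There is one attempt and no reset: what is moved stays moved. The work goes in short steps, Python scripts to look and compute and a tool call to move; the robot and the scene stay as the last step left them, time stands still between calls to the robot, and variables do not carry over. Pictures are saved under pics/ and viewed, and the job is handed in when it is done.

Besides the shell and the picture viewer there is one more tool, called after "Request:" by a JSON object that holds its "op" and its "data". servo_tool: Moves the arm, as the interface text tells. Its arguments: {"type":"object","properties":{"offset":{"type":"array","items":{"type":"array","items":{"type":"number"}}},"spin":{"type":"array","items":{"type":"number"}},"hand":{"type":"array","items":{"type":"number"}},"squeeze":{"type":"number"}},"required":["offset","spin","hand"]}

```bash
mkdir -p pics; cat > h.py <<'E'
import numpy as np,cv2
from rig import monitor,camera,workorder
def snap(n,f):
    c=camera(n); cv2.imwrite('pics/'+f,c['image'][:,:,::-1]); np.savez('pics/'+f[:-4]+'.npz',**{k:np.array(v) for k,v in c.items()}); return c
def ray(c,u,v):
    d=np.array([[[u,v]]],float)
    p=cv2.undistortPoints(d,np.array(c['K']),np.array([float(c['k1']),0,0,0]))[0,0]
    R=np.array(c['R']);t=np.array(c['t']); return -R.T@t, R.T@np.array([p[0],p[1],1])
def at(c,u,v,z):
    o,d=ray(c,u,v); return o+d*(z-o[2])/d[2]
E
python3 - <<'E'
from h import *
snap('top','top0.png');snap('scene','sc0.png');c=snap('wrist','w0.png')
print(monitor.observe())
E
```

```text
{'t': 0.15, 'joint_pos': array([ 1.20258168e+00,  3.53498403e-01,  1.63394281e+00, -9.56352393e-06,
        1.15516470e+00, -2.39843124e-03]), 'dq': array([-0.00073516, -0.00189017, -0.00200477,  0.0008168 , -0.0006637 ,
        0.00028463]), 'joint_efforts': array([ 3.94475801e-04, -5.94208431e+01, -3.34468246e+01,  6.98100775e-02,
        2.04711867e-02, -5.15833187e-05]), 'tcp_pos': array([0.22344312, 0.5833108 , 0.21403907]), 'tool_rot': array([-0.93623836,  1.36119528,  0.93528158]), 'force': array([ 0.58663851, -0.43245211, -0.37384282]), 'moment': array([-0.06401697,  0.01660905, -0.05758361]), 'opening': 0.091920782217093}
```

View pics/top0.png

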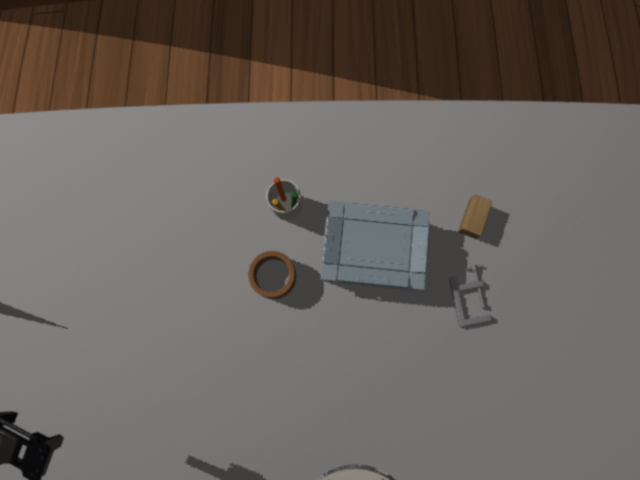

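View pics/sc0.png

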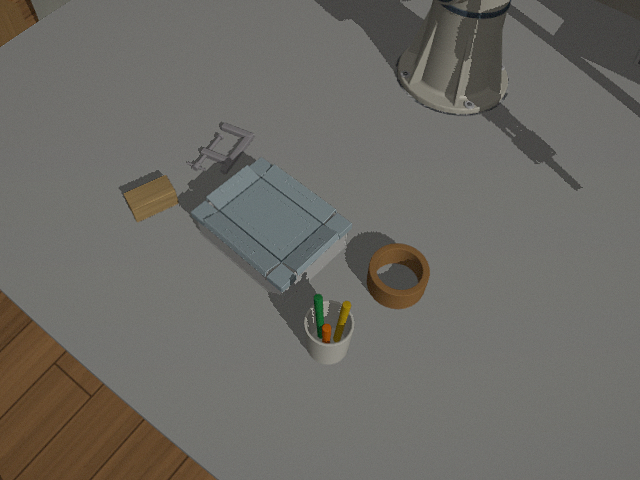

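The top view shows the box near (376,245), with the cup at (284,196), tape at (272,274), block at (476,216) and clamp at (470,300). The base is at the bottom, so x points up in the image. I'll enlarge the box.

```bash
python3 - <<'E'
from h import *
c=np.load('pics/top0.npz')
im=cv2.imread('pics/top0.png')[185:305,300:450]
im=cv2.resize(im,None,fx=5,fy=5,interpolation=cv2.INTER_CUBIC)
im=cv2.convertScaleAbs(im,alpha=1.3)
cv2.imwrite('pics/topc.png',im)
print(c['K'],c['k1'],at(c,376,245,.07),at(c,360,470,0), at(c,284,196,.085),at(c,272,274,.048))
E
```

```text
[[518.36505599   0.         326.41331597]
 [  0.         518.36505599 239.33174434]
 [  0.           0.           1.        ]] -0.13478933058540596 [ 0.58440832 -0.0483739   0.07      ] [ 0.11708232 -0.01128911  0.        ] [0.68824771 0.14323475 0.085     ] [0.52831911 0.17071773 0.048     ]
```

View pics/topc.png

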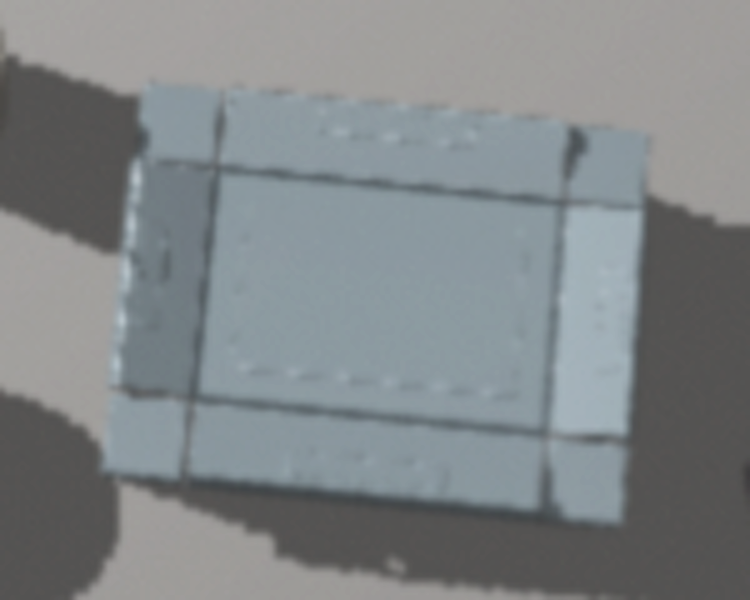

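The crop shows lid corners at (145,83), (648,132), (624,523) and (105,470), and panel corners at (218,163), (563,202), (548,433) and (193,397). I'll fit the pose to those.

```bash
cat > fit.py <<'E'
from h import *
from scipy.optimize import least_squares
c=np.load('pics/top0.npz')
px=np.array([(145,83),(648,132),(624,523),(105,470),(218,163),(563,202),(548,433),(193,397)],float)
px=(px+.5)/5-.5+[300,185]
W=np.array([at(c,u,v,.07)[:2] for u,v in px])
B=np.array([(84,108),(84,-108),(-84,-108),(-84,108),(50,74),(50,-74),(-50,-74),(-50,74)])/1e3
def rot(a): return np.array([[np.cos(a),-np.sin(a)],[np.sin(a),np.cos(a)]])
s=least_squares(lambda p:((B@rot(p[2]).T+p[:2])-W).ravel(),[.58,-.05,0])
x,y,a=s.x
print(s.x,np.round(s.fun.reshape(-1,2)*1e3,1).tolist())
o=monitor.observe()
print(o['tcp_pos'],cv2.Rodrigues(o['tool_rot'])[0].round(3))
for n,p in dict(near=(-74,0),left=(0,98),far=(74,0),right=(0,-98)).items():
    print(n,(rot(a)@np.array(p)/1e3+[x,y]).round(4))
E
python3 fit.py
```

```text
[ 0.58592434 -0.04792053 -0.1110568 ] [[1.4, 0.4], [0.9, -1.4], [-0.5, -0.1], [-0.7, 1.3], [-0.9, 0.9], [1.0, -1.3], [-0.6, -0.2], [-0.7, 0.3]]
[0.22344312 0.5833108  0.21403907] [[-0.    -0.934  0.358]
 [-0.001  0.358  0.934]
 [-1.    -0.    -0.001]]
near [ 0.5124 -0.0397]
left [0.5968 0.0495]
far [ 0.6595 -0.0561]
right [ 0.5751 -0.1453]
```

The fit is good, with residuals around 1 mm. I'll close the fingers and move above the left section with the jaw axis along it.

Request:
{"op": "servo_tool", "data": {"offset": [[0,-0.054,-0.0365],[0,-0.108,-0.073],[0,-0.162,-0.1095],[0,-0.216,-0.146],[0,-0.27,-0.1825],[0,-0.324,-0.219],[0,-0.378,-0.2555],[0,-0.432,-0.292],[0,-0.486,-0.3285],[0,-0.51,-0.345]], "spin": [7.5,15,22.5,30,37.5,45,52.5,60,67.5,75], "hand": [0,0,0,0,0,0,0,0,0,0], "squeeze": 20}}

```text
t: 1.4
tcp_pos: [0.5774, 0.0769, 0.2145]
tool_rot: [0.086, 1.569, -0.086]
force: [-0.6, 0.3, 0.5]
opening: 0.0003
```

```bash
cat > go.py <<'E'
from h import *
import sys
T=dict(near=(-74,0),left=(0,98),far=(74,0),right=(0,-98))
x,y,a=0.58592,-0.04792,-0.11106
o=monitor.observe();R=cv2.Rodrigues(o['tool_rot'])[0]
print('t',o['t'],'tcp',o['tcp_pos'].round(4),'F',o['force'].round(1),'open',round(o['opening'],4),'zang(box)',np.degrees(np.arctan2(R[1,2],R[0,2])-a).round(2),'q',o['joint_pos'].round(2),'Rx',R[:,0].round(3))
for n in sys.argv[1:]:
    p=np.array(T[n])/1e3
    w=np.array([np.cos(a)*p[0]-np.sin(a)*p[1]+x,np.sin(a)*p[0]+np.cos(a)*p[1]+y,.077])
    print(n,'tool offset to z=.077',(R.T@(w-o['tcp_pos'])).round(4))
E
python3 go.py left right far near
```

```text
t 1.4 tcp [0.5774 0.0769 0.2145] F [-0.6  0.3  0.5] open 0.0003 zang(box) 0.11 q [ 0.13  0.29  1.73 -0.    1.13  0.24] Rx [ 0. -0. -1.]
left tool offset to z=.077 [ 0.1375 -0.0251  0.0222]
right tool offset to z=.077 [ 0.1375 -0.2211  0.0219]
far tool offset to z=.077 [ 0.1375 -0.1233  0.0961]
near tool offset to z=.077 [ 0.1375 -0.123  -0.0519]
```

Request:
{"op": "servo_tool", "data": {"offset": [[0.03,-0.025,0.022],[0.08,-0.025,0.022],[0.115,-0.025,0.022],[0.115,-0.025,0.022]], "spin": [0,0,0,0], "hand": [0,0,0,0]}}

```text
t: 1.9
tcp_pos: [0.5934, 0.0515, 0.097]
tool_rot: [0.081, 1.575, -0.083]
force: [0.3, 0.1, 0.4]
opening: 0.0005
```

```bash
python3 go.py left; python3 -c "
from h import *
snap('scene','sc1.png')
im=cv2.imread('pics/sc1.png')[120:320,150:420];cv2.imwrite('pics/sc1c.png',cv2.resize(im,None,fx=2.9,fy=2.9))"
```

```text
t 1.9 tcp [0.5934 0.0515 0.097 ] F [0.3 0.1 0.4] open 0.0005 zang(box) 0.39 q [ 0.08  0.44  1.79 -0.    0.91  0.19] Rx [-0.006 -0.    -1.   ]
left tool offset to z=.077 [ 0.0199 -0.0017  0.0037]
```

View pics/sc1c.png

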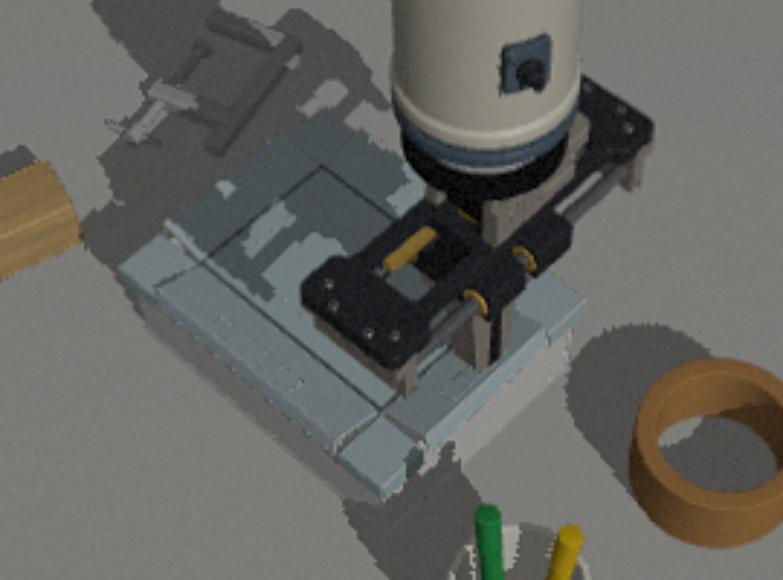

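The fingers hover over the left section, tip near (485,365) in the crop, clear of the cup and tape. Now the first press.

Request:
{"op": "servo_tool", "data": {"offset": [[0.008,0,0],[0.016,0,0],[0.02,0,0],[0.023,0,0],[0.026,0,0],[0.028,0,0],[0.028,0,0]], "spin": [0,0,0,0,0,0,0], "hand": [0,0,0,0,0,0,0]}}

```text
t: 2.82
tcp_pos: [0.5955, 0.0518, 0.0713]
tool_rot: [0.081, 1.57, -0.082]
force: [0.4, -0.2, 0.4]
opening: 0.0003
```

```bash
python3 go.py left
```

```text
t 2.825 tcp [0.5955 0.0518 0.0713] F [ 0.4 -0.2  0.4] open 0.0003 zang(box) 0.41 q [ 0.08  0.48  1.8  -0.    0.86  0.19] Rx [-0.001 -0.    -1.   ]
left tool offset to z=.077 [-0.0057 -0.0021  0.0015]
```

Request:
{"op": "servo_tool", "data": {"offset": [[0.001,0,0],[0.002,0,0],[0.003,0,0],[0.003,0,0]], "spin": [0,0,0,0], "hand": [0,0,0,0]}}

```text
t: 3.32
tcp_pos: [0.5959, 0.0518, 0.0703]
tool_rot: [0.082, 1.569, -0.082]
force: [-7.2, -1.0, 17.2]
opening: 0.0004
```

It meets the firm stop at z=0.0703 with 17 N, so left is shut. I'll lift and move over the right section.

Request:
{"op": "servo_tool", "data": {"offset": [[-0.02,0,0],[-0.04,-0.02,0],[-0.04,-0.07,0],[-0.04,-0.12,0],[-0.04,-0.17,0],[-0.04,-0.197,0.001],[-0.032,-0.197,0.001],[-0.028,-0.197,0.001],[-0.028,-0.197,0.001]], "spin": [0,0,0,0,0,0,0,0,0], "hand": [0,0,0,0,0,0,0,0,0]}}

```text
t: 4.45
tcp_pos: [0.5758, -0.1432, 0.0961]
tool_rot: [0.081, 1.57, -0.081]
force: [0.6, -0.3, 1.0]
opening: 0.0004
```

```bash
python3 go.py right
```

```text
t 4.45 tcp [ 0.5758 -0.1432  0.0961] F [ 0.6 -0.3  1. ] open 0.0004 zang(box) 0.46 q [-0.25  0.44  1.8   0.    0.9  -0.14] Rx [-0.001  0.    -1.   ]
right tool offset to z=.077 [ 0.0191 -0.0022 -0.0005]
```

Request:
{"op": "servo_tool", "data": {"offset": [[0.008,-0.002,0],[0.014,-0.002,0],[0.017,-0.002,0],[0.02,-0.002,0],[0.023,-0.002,0],[0.025,-0.002,0],[0.027,-0.002,0],[0.028,-0.002,0],[0.028,-0.002,0]], "spin": [0,0,0,0,0,0,0,0,0], "hand": [0,0,0,0,0,0,0,0,0]}}

```text
t: 5.58
tcp_pos: [0.5762, -0.1461, 0.0703]
tool_rot: [0.082, 1.569, -0.082]
force: [-6.5, 1.4, 18.0]
opening: 0.0006
```

```bash
python3 go.py right far near
```

```text
t 5.575 tcp [ 0.5762 -0.1461  0.0703] F [-6.5  1.4 18. ] open 0.0006 zang(box) 0.4 q [-0.25  0.48  1.81  0.    0.85 -0.15] Rx [ 0.  0. -1.]
right tool offset to z=.077 [-0.0067  0.0006 -0.0012]
far tool offset to z=.077 [-0.0067  0.0981  0.0735]
near tool offset to z=.077 [-0.0068  0.0992 -0.0745]
```

Right is shut too: z=0.0703, 18 N. Next I'll lift, turn 90° and go over the far section.

Request:
{"op": "servo_tool", "data": {"offset": [[-0.025,0,0],[-0.05,0.02,0.01],[-0.05,0.045,0.03],[-0.05,0.07,0.05],[-0.05,0.098,0.0735],[-0.05,0.098,0.0735],[-0.05,0.098,0.0735],[-0.05,0.098,0.0735],[-0.035,0.098,0.0735],[-0.03,0.098,0.0735]], "spin": [0,-10,-20,-30,-40,-50,-60,-70,-80,-90], "hand": [0,0,0,0,0,0,0,0,0,0]}}

```text
t: 6.82
tcp_pos: [0.6588, -0.0561, 0.0976]
tool_rot: [-1.136, 1.255, 1.137]
force: [-0.6, -0.8, 0.6]
opening: 0.0002
```

```bash
python3 go.py far near; python3 -c "
from h import *
snap('scene','sc2.png')
im=cv2.imread('pics/sc2.png')[120:320,150:420];cv2.imwrite('pics/sc2c.png',cv2.resize(im,None,fx=2.9,fy=2.9))"
```

```text
t 6.825 tcp [ 0.6588 -0.0561  0.0976] F [-0.6 -0.8  0.6] open 0.0002 zang(box) 90.73 q [-0.09  0.53  1.64  0.    0.97 -1.56] Rx [-0.001  0.    -1.   ]
far tool offset to z=.077 [ 0.0206 -0.0007  0.0001]
near tool offset to z=.077 [0.0208 0.1473 0.002 ]
```

View pics/sc2c.png

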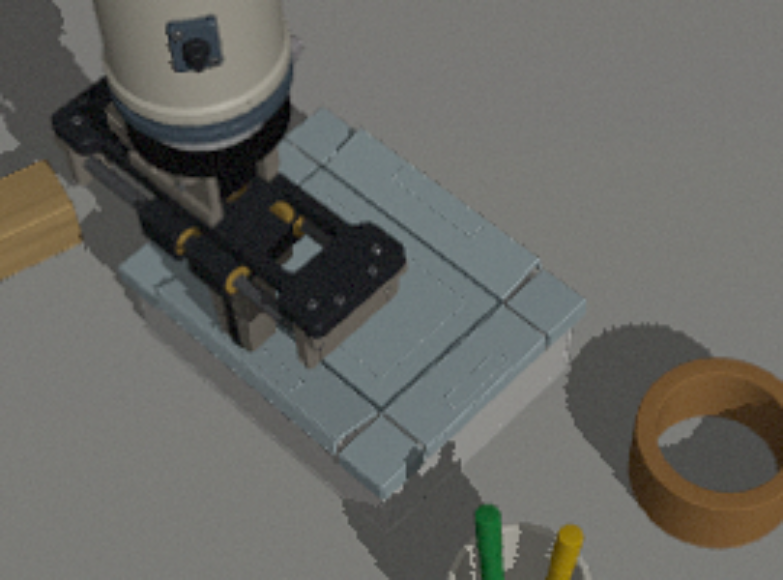

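The left section (480,375) is now level. The box hasn't moved, and the fingers are over the far section near (245,345). Pressing far.

Request:
{"op": "servo_tool", "data": {"offset": [[0.008,0,0],[0.015,0,0],[0.018,0,0],[0.021,0,0],[0.024,0,0],[0.026,0,0],[0.028,0,0],[0.029,0,0],[0.03,0,0],[0.03,0,0]], "spin": [0,0,0,0,0,0,0,0,0,0], "hand": [0,0,0,0,0,0,0,0,0,0]}}

```text
t: 8.12
tcp_pos: [0.6592, -0.0563, 0.0704]
tool_rot: [-1.132, 1.257, 1.132]
force: [-7.5, 1.5, 16.8]
opening: 0.0008
```

```bash
python3 go.py far near
```

```text
t 8.125 tcp [ 0.6592 -0.0563  0.0704] F [-7.5  1.5 16.8] open 0.0008 zang(box) 90.4 q [-0.09  0.56  1.66 -0.    0.92 -1.55] Rx [-0. -0. -1.]
far tool offset to z=.077 [-0.0066 -0.0002  0.0002]
near tool offset to z=.077 [-0.0066  0.1478  0.0012]
```

Far is at its stop: z=0.0704, 17 N. Near is next.

Request:
{"op": "servo_tool", "data": {"offset": [[-0.02,0,0],[-0.04,0.02,0],[-0.04,0.07,0],[-0.04,0.12,0],[-0.04,0.147,0.001],[-0.032,0.147,0.001],[-0.028,0.147,0.001],[-0.028,0.147,0.001]], "spin": [0,0,0,0,0,0,0,0], "hand": [0,0,0,0,0,0,0,0]}}

```text
t: 9.12
tcp_pos: [0.5142, -0.0401, 0.0962]
tool_rot: [-1.132, 1.257, 1.132]
force: [0.7, -0.8, -0.4]
opening: 0.0004
```

```bash
python3 go.py near
```

```text
t 9.125 tcp [ 0.5142 -0.0401  0.0962] F [ 0.7 -0.8 -0.4] open 0.0004 zang(box) 90.4 q [-0.08  0.34  1.97 -0.    0.84 -1.55] Rx [ 0. -0. -1.]
near tool offset to z=.077 [0.0192 0.0019 0.0002]
```

Request:
{"op": "servo_tool", "data": {"offset": [[0.008,0.001,0],[0.014,0.001,0],[0.017,0.001,0],[0.02,0.001,0],[0.023,0.001,0],[0.025,0.001,0],[0.027,0.001,0],[0.028,0.001,0],[0.028,0.001,0]], "spin": [0,0,0,0,0,0,0,0,0], "hand": [0,0,0,0,0,0,0,0,0]}}

```text
t: 10.25
tcp_pos: [0.5126, -0.04, 0.0703]
tool_rot: [-1.133, 1.256, 1.132]
force: [-6.4, 0.4, 22.6]
opening: 0.0003
```

```bash
python3 go.py near
```

```text
t 10.25 tcp [ 0.5126 -0.04    0.0703] F [-6.4  0.4 22.6] open 0.0003 zang(box) 90.4 q [-0.08  0.38  1.99  0.    0.78 -1.55] Rx [ 0.001 -0.    -1.   ]
near tool offset to z=.077 [-0.0067  0.0003  0.0002]
```

All four are at the stop. I'll lift clear and look.

Request:
{"op": "servo_tool", "data": {"offset": [[-0.03,0,0],[-0.08,0,0],[-0.14,0,0.0],[-0.16,0,0.05],[-0.16,0,0.11],[-0.16,0,0.17],[-0.16,0,0.23],[-0.16,0,0.29],[-0.16,0,0.34],[-0.16,0,0.34]], "spin": [0,0,0,0,0,0,0,0,0,0], "hand": [0,0,0,0,0,0,0,0,0,0]}}

```text
t: 11.5
tcp_pos: [0.5475, 0.3014, 0.2281]
tool_rot: [-1.134, 1.254, 1.135]
force: [0.7, -1.1, -0.7]
opening: 0.0003
```

```bash
python3 go.py; python3 -c "
from h import *
snap('scene','sc3.png');snap('top','top3.png')
a=cv2.resize(cv2.imread('pics/sc3.png')[120:320,150:420],None,fx=2.9,fy=2.9);cv2.imwrite('pics/sc3c.png',a)
b=cv2.convertScaleAbs(cv2.resize(cv2.imread('pics/top3.png')[170:335,240:500],None,fx=3,fy=3,interpolation=2),alpha=1.3);cv2.imwrite('pics/top3c.png',b)"
```

```text
t 11.5 tcp [0.5475 0.3014 0.2281] F [ 0.7 -1.1 -0.7] open 0.0003 zang(box) 90.6 q [ 0.5   0.34  1.62  0.    1.18 -0.97] Rx [ 0.     0.001 -1.   ]
```

View pics/sc3c.png

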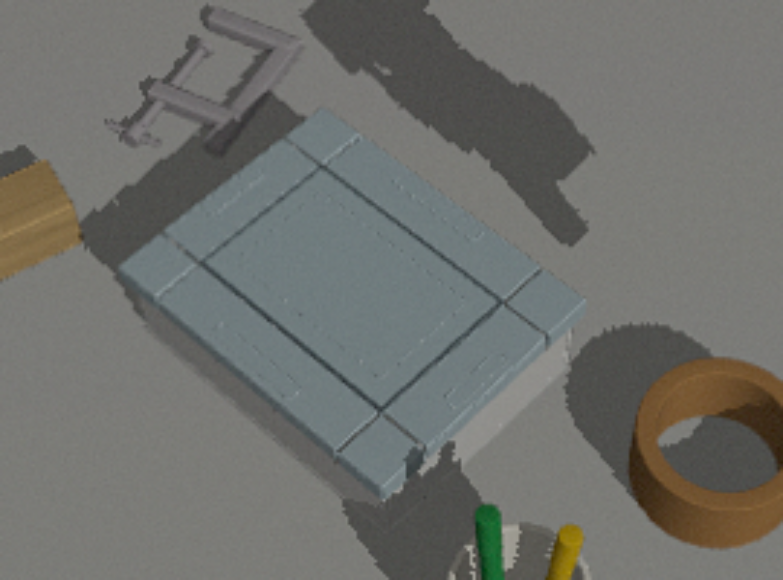

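View pics/top3c.png

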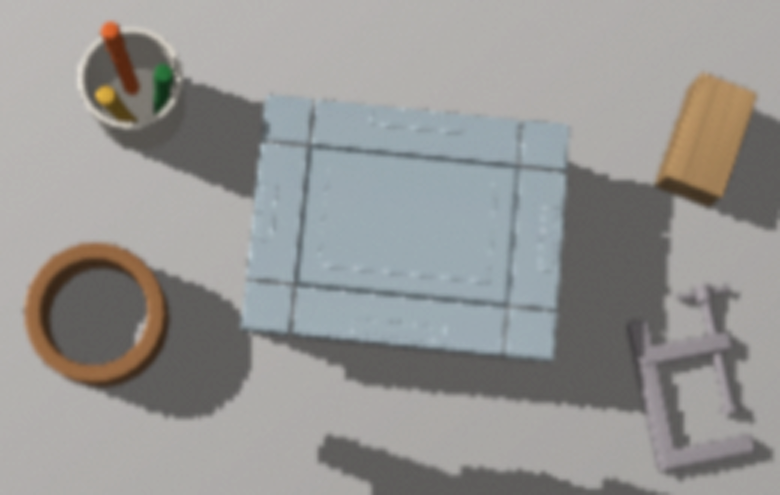

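Both pictures show all four sections level with the panel and corners, with even shading. In the scene crop the box corners are at (322,110), (120,268), (383,498) and (585,300), as before. The bystanders haven't moved and the arm is clear, so I'll hand in.

```bash
python3 -c "
from rig import workorder
print(workorder.sign_off())"
```

```text
the job is handed in; nothing more can be done
None
```

All four rim sections are shut, and the job was handed in at about 11.6 s of the 48 s allowed. I pressed left, right, far and then near with the closed fingertips.

- **Presses:** each section met its firm stop with the fingertips at about 70 mm above the bench. The press force read 17–23 N downwards at each stop.
- **Pictures:** the last scene and top views show every section level with the panel and corners. As far as they show, the box and the things around it are where they started.
- **Robot:** the arm was clear of everything at hand-in, with force readings near zero.

No check failed or disagreed. The sideways force read 6–8 N while pressing at the stops, but the box did not visibly shift.

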